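# Open the cutter case's combination lock and hold it up

## Robot

A 6-joint arm with a two-finger parallel gripper is mounted at the origin on the work surface. World frame = base frame: x ahead of the robot, y to its left, z up, the work surface at z = 0. Lengths are in m, angles in rad, forces in N, time in s.
With the tool pointing down it reaches from about 0.375 to 0.975 m from the base axis. Payload 3.8 kg.
Tool frame: the origin (TCP) lies at the very end of the fingers, on their centre line; the grasp point (between the pads) lies 19 mm behind it; z points along the fingers, x is the direction in which the jaws open and shut, and the axes are right-handed (so a half turn about z gives the same grasp; the last joint's range is limited). The gripper opens to 85 mm and grips with 20 to 120 N. Pads are 22 mm wide; open, the fingers measure 114 mm over their backs; the gripper's body (76 mm by 85 mm) begins 54 mm behind the grasp point. The pads swing forward as they close: fully open they stand 13 mm farther back than shut.
Start: joints at [1.291, 0.264, 1.604, -0, 1.274, -0.037], TCP at [0.162, 0.655, 0.231] pointing down, gripper open.
Joint ranges: [-2.63, 2.63], [-0.94, 2.18], [0.31, 2.57], [-1.31, 4.45], [0, 2.66], [-2.55, 2.55]. Speed limits (rad/s): [2.57, 2.57, 3.14, 3.14, 3.14, 3.14].

## Interface

Orientations are given as a rotation vector (axis times angle).
In Python, from workcell import bot gives the robot as it stands.
- The arm moves only by the tool carry_out, never from a script. Its argument "deltas" is a list of rows, each an object with "delta_pos": the shift along the tool's x, y, z in m, a list of three; "dr": the turn, a rotation vector about the tool's x, y, z in rad, a list of three. A call has 1 to 10 rows; each row shifts and turns the commanded pose from where the row before left it, along the tool's axes as they then stand; what a row does not reach is not made up. A row lasts 1/8 s, in which the tool goes at most 62.5 mm and 10.7 degrees, less where a joint would pass 70% of its speed; a pose out of reach is approached as far as the arm can. A call is refused whole if a number of a shift passes 0.0625 or a number of a turn 0.188, either way. A call with a gripper value outside its range is refused whole. "grip" is the opening, from 0 (shut) to 1 (fully open), set as the call begins (left out, the last holds). The fingers move at their own pace and stop on an object; "force" is the grip in N (left out, the last holds). Time passes only in rows, so rows that do not move let the fingers close. It gives the time, the measured TCP pose, the force and the opening at its end, in the units of the state.
- bot.read_state(): the state, without advancing time (a new reading comes with each control period).
- bot.read_camera(name): name is "side" or "top"; returns a dict with "frame" (420x560x3 uint8, red, green, blue), "K" (3x3 intrinsics, pixels), "xyz" and "attitude" of the camera in the world. Camera axes: x right, y down, z forward; pixel columns grow to the right and rows downward; lengths in m; the calibration is good to about 2 mm. A picture is of the moment at which its call begins. There is no depth.
- bot.finish_job(): hands the job in, once; it reports no verdict.
The state is a dict: "time": time; "q": joint angles; "joint_vel": joint speeds; "joint_torque": joint torques, N m; "tool_pos": TCP position; "tcp_rot": TCP orientation; "wrist_force": force on the tool from outside, world axes, zero at the start; "torque": the same for the moment, N m; "width": opening from 0.0 (shut) to 1.0 (fully open).
Only numpy, scipy, OpenCV 4.12 (cv2) and the standard library are available. Lean on these libraries where they do the work, as an engineer would, in place of code of your own. Each camera call takes 0.05 s, during which the arm holds its last target.

## Task

The router's cutter case is shut with a combination padlock lying on its hasp. Turn the dial clockwise, click by click, until its pointer sits in the notch facing the index stud, then pull the shackle straight out to its stop, and lift the opened lock off the staple. Finish while holding it up level over the hasp, dial upwards, at least 10 cm clear of where it lay and with the shackle still out (do not put it down or let go), and leave the pieces lying on the case where they are.

Things in the scene. Friction and masses are not known exactly. Their poses are not given: they have to be found in the camera images.
- lock: steel combination padlock, loose (about 0.55 kg), lying on its back on the hasp of the grey cutter case. Origin: underside of its main block, under the dial's axis; -x is the way the shackle comes out, z up through the dial. Body 60 mm wide (y), 32 mm tall: main block x = +24 to -24 mm, open slot with the hasp's staple in it, front cheek x = -32 to -51
- block_grip (a point): centre of the lock's main block, 14 mm above its underside: its flat sides, 60 mm apart along y, can be gripped here from above to lift the lock; the dial above rises 41 mm over this point. Free height below the sides: 34 mm down to the case's lid. Axes as the lock's
- dial (a joint): angle (rad) of the black dial on the lock, growing anticlockwise seen from above. 0 = pointer towards the index stud, the only angle that frees the shackle (within 0.12). Starts at 0.5 to 1.5; turn it clockwise. It clicks into a notch every 0.349 rad (20 degrees), settles within about 0.05 of the nearest when let go, and needs under 0.1 N m. Stops at -1.2 and 1.7
- dial_grip (a point): on the dial's axis, 48 mm above the lock's underside, 7 mm below the top of the dial's upright grip bar (36 long, 10 wide, 18 mm tall, on a disc 44 mm across whose top is 11 mm below this point). The bar's pointer end has an aluminium line and nib. At dial 0 the bar lies along the lock's x, pointer to -x; it turns with the dial. Axes: the lock's, not turning with the dial
- index_stud (a point): top of the small round stud (6 mm across) on the lock's front cheek, 41.5 mm from the dial's axis: where the pointer must point
- shackle (a joint): how far (m) the shackle is out of the lock along the lock's -x: 0 = home, 0.032 = at its stop. Blocked (1 to 2 mm of play) unless the dial is at 0; then it slides with about 2.5 N of drag and stays where it is left. It clears the staple from about 27 mm. It cannot be drawn while the dial is off 0
- shackle_grip (a point): middle of the shackle's protruding part: a level U of 7 mm square dark steel bar, 26 mm wide over its two legs (lock's y), cross bar 14 mm to -x of this point, the lock's cheek 18 mm to +x. 14 mm above the lock's underside, 34 mm above the case's lid. Can be pinched from above across both legs. Moves with the shackle; axes as the lock's
- hasp_seat (a point): fixed point on the case's hasp under the lock's origin, 70 mm above the table, axes as the case's. Hasp block 44 mm wide, 20 mm tall on the lid (264 x 304 mm, top 50 mm above the table, centred here). Staple: 4 mm wire arch 38 mm wide (y), 25 mm tall, 28.5 mm to -x, in the lock's slot with about 2 mm play; the shackle passes under it. The opened lock lifts straight up
- collet_nut: round steel collet nut, 40 mm across, 22 mm tall, lying on the case's lid beside the lock; a bystander. Origin: centre of its underside
- clamp: aluminium hold-down clamp bar, 90 x 26 x 14 mm with a 12 mm stud on top, lying on the case's lid on the other side of the lock; a bystander. Origin: centre of its underside
- wedge: bent pale wooden offcut, about 110 mm long, 15 mm thick, lying on the lid behind the lock; a bystander. Origin: centre of the underside of its longer half
Not all that is in view belongs to the job. Leave any blue look-alike of the lock alone.

How it is judged:
By the outcome, as a careful person would: the job done as asked, in the order asked, and still so for the second after the job is handed in, while the arm keeps its last pose, push and grip.
It also fails if it takes over 58 s, if anything falls off the work surface, if the arm or the gripper's body presses on something with over 40 N, if the wrist force passes 120 N, or if a joint passes its speed limit or range.

## Working session

There is one attempt and no reset: what is moved stays moved. The work goes in short steps, Python scripts to look and compute and a tool call to move; the robot and the scene stay as the last step left them, time stands still between calls to the robot, and variables do not carry over. Pictures are saved under pics/ and viewed, and the job is handed in when it is done.

Besides the shell and the picture viewer there is one more tool, called after "Request:" by a JSON object that holds its "name" and its "arguments", one argument or row to a line. carry_out: Moves the arm, as the interface text tells. Its arguments: {"type":"object","properties":{"deltas":{"type":"array"},"grip":{"type":"number"},"force":{"type":"number"}},"required":["deltas"]}

```bash
ls; mkdir -p pics
python3 - <<'E'
from workcell import bot
import cv2,numpy as np
s=bot.read_state()
for k,v in s.items(): print(k,np.round(v,4))
for n in("side","top"):
    c=bot.read_camera(n); print(n,c["K"],c["xyz"],c["attitude"])
    cv2.imwrite(f"pics/{n}0.png",cv2.cvtColor(c["frame"],cv2.COLOR_RGB2BGR))
E
```

```text
pics
time 0.0
q [ 1.2911  0.2647  1.6054 -0.      1.2737 -0.0369]
joint_vel [ 0.0002 -0.0006  0.0005 -0.0001 -0.0004 -0.0015]
joint_torque [ 1.50000e-03 -5.15105e+01 -3.67320e+01 -1.00000e-04  1.32000e-02
  0.00000e+00]
tool_pos [0.1621 0.6545 0.23  ]
tcp_rot [ 2.4731  1.9353 -0.0028]
wrist_force [0.8238 0.4074 0.4229]
torque [ 0.0358 -0.0582 -0.0317]
width 0.9969
side [[466.9106255    0.         288.57431065]
 [  0.         466.9106255  212.26700543]
 [  0.           0.           1.        ]] [0.50599426 0.77004405 0.50122572] [-0.0669944   2.70522311 -1.51057566]
top [[439.92707327   0.         282.57217297]
 [  0.         439.92707327 203.21796564]
 [  0.           0.           1.        ]] [0.38755399 0.06948456 0.88732229] [-2.14259206  2.10379194 -0.18722186]
```

View pics/side0.png

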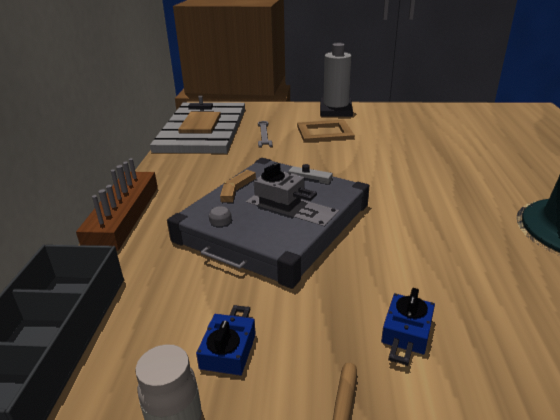

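View pics/top0.png

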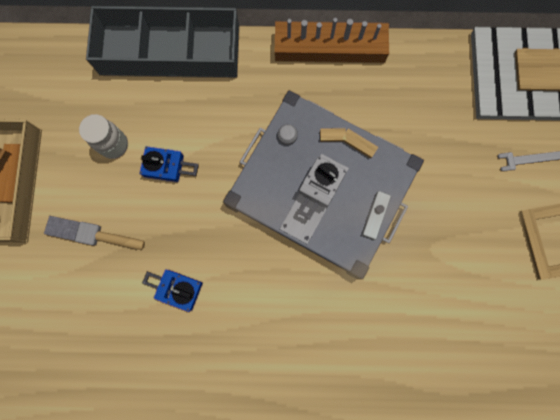

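```bash
cat > h.py <<'E'
from workcell import bot
import cv2,numpy as np
from scipy.spatial.transform import Rotation as R
def cam(n,save=None):
    c=bot.read_camera(n)
    if save: cv2.imwrite(save,cv2.cvtColor(c["frame"],cv2.COLOR_RGB2BGR))
    return c
def P(c):
    Rc=R.from_rotvec(c["attitude"]).as_matrix(); t=-Rc.T@np.array(c["xyz"])
    return np.array(c["K"])@np.c_[Rc.T,t]
def proj(c,X):
    X=np.atleast_2d(X); x=(P(c)@np.c_[X,np.ones(len(X))].T); return (x[:2]/x[2]).T
def ray(c,uv):
    d=np.linalg.inv(c["K"])@np.array([uv[0],uv[1],1.]); return np.array(c["xyz"]),R.from_rotvec(c["attitude"]).as_matrix()@d
def atz(c,uv,z):
    o,d=ray(c,uv); return o+d*(z-o[2])/d[2]
def tri(c1,u1,c2,u2):
    X=cv2.triangulatePoints(P(c1),P(c2),np.array(u1,float).reshape(2,1),np.array(u2,float).reshape(2,1)).ravel(); return X[:3]/X[3]
def crop(img,u0,v0,u1,v1,s,fn):
    im=cv2.resize(cv2.cvtColor(img[v0:v1,u0:u1],cv2.COLOR_RGB2BGR),None,fx=s,fy=s,interpolation=cv2.INTER_CUBIC)
    cv2.imwrite(fn,im)
E
python3 - <<'E'
from h import *
import pickle
s=cam("side");t=cam("top")
pickle.dump((s,t),open("c0.pkl","wb"))
print(t["frame"].std())
crop(t["frame"],270,130,370,250-20,6,"pics/tz.png")
crop(s["frame"],230,150,345,235,6,"pics/sz.png")
for uv in [(322,180)]: print(atz(t,uv,.1))
print(atz(t,(322,100),.1),atz(t,(400,180),.1))
E
```

```text
40.31658544549241
[0.57707655 0.00411533 0.1       ]
[0.73325712 0.00449981 0.1       ] [ 0.57959664 -0.13896385  0.1       ]
```

View pics/tz.png

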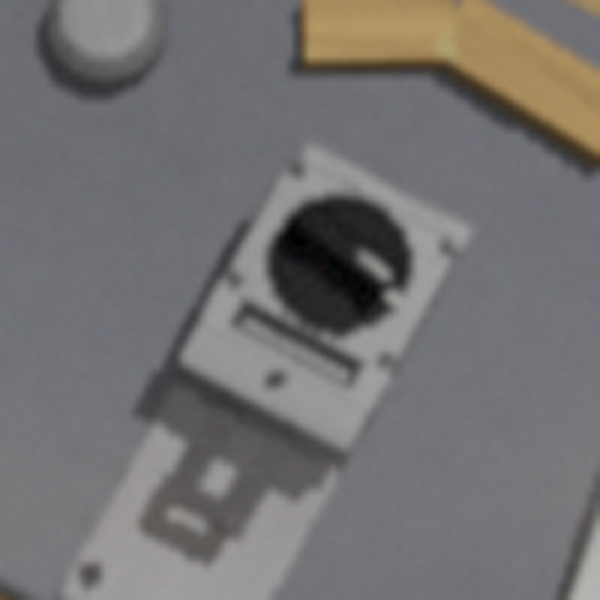

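View pics/sz.png

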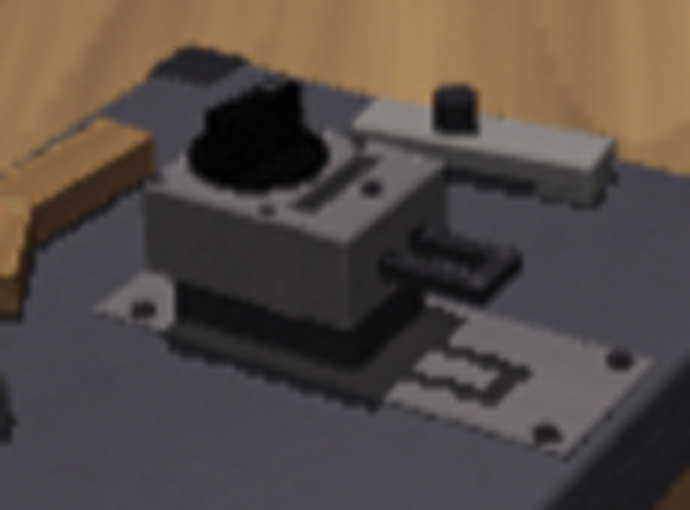

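```bash
cat > fit.py <<'E'
from h import *
import pickle
from scipy.optimize import least_squares
s,t=pickle.load(open("c0.pkl","rb"))
T=lambda p:np.array(p)/6+[270,130]-0.4
S=lambda p:np.array(p)/6+[230,150]-0.4
pt={"t":[((24,30,32),T((313,146))),((24,-30,32),T((471,230))),((-51,-30,32),T((350,450))),((-51,30,32),T((180,362))),((-41.5,0,34),T((276,378))),((0,0,37),T((340,262)))],
"s":[((24,30,32),S((147,190))),((-51,30,32),S((346,243))),((-51,-30,32),S((446,168))),((-51,30,0),S((350,330))),((24,30,0),S((150,267))),((-41.5,0,34),S((373,187))),((0,0,37),S((260,150)))]}
def W(p,X): 
    return R.from_euler('z',p[3]).apply(np.array(X)/1000.)+p[:3]
def res(p):
    r=[]
    for k,c in(("t",t),("s",s)):
        for X,uv in pt[k]: r.append(proj(c,W(p,X))[0]-uv)
    return np.ravel(r)
if __name__=="__main__":
    o=least_squares(res,[.58,0,.07,-.5],loss='soft_l1')
    print(o.x); print(np.round(res(o.x).reshape(-1,2),2))
    for k in "ts":
        q=dict(pt);pp=pt.copy()
        f=lambda p:np.ravel([proj({"t":t,"s":s}[k],W([p[0],p[1],.07,p[2]],X))[0]-uv for X,uv in pt[k]])
        print(k,least_squares(f,[.58,0,-.5]).x)
    p=o.x
    # dial tip candidates
    for c,off,(u0,v0,u1,v1),fn in((t,None,(270,130,370,230),"pics/tm.png"),(s,None,(230,150,345,235),"pics/sm.png")):
        im=cv2.resize(cv2.cvtColor(c["frame"][v0:v1,u0:u1],cv2.COLOR_RGB2BGR),None,fx=6,fy=6,interpolation=cv2.INTER_CUBIC)
        def L(A,B,col):
            a,b=[tuple(int(x) for x in (proj(c,W(p,X))[0]+.4-[u0,v0])*6) for X in(A,B)]
            cv2.line(im,a,b,col,1)
        x0,x1,y=24,-51,30
        for z in(0,32):
            for A,B in (((24,30),(-51,30)),((-51,30),(-51,-30)),((-51,-30),(24,-30)),((24,-30),(24,30))): L((*A,z),(*B,z),(0,255,0))
        for a in (1.396,1.047,):
            d=np.array([-np.cos(a),-np.sin(a)])*18; e=np.array([d[1],-d[0]])/18*5
            for z,col in((55,(0,0,255) if a>1.3 else (255,0,0)),):
                Q=[d+e,d-e,-d-e,-d+e]
                for i in range(4): L((*Q[i],z),(*Q[(i+1)%4],z),col)
        # shackle
        g=-69
        for A,B in (((-51,13),(-83,13)),((-83,13),(-83,-13)),((-83,-13),(-51,-13))): L((*A,17.5),(*B,17.5),(0,255,255))
        cv2.imwrite(fn,im)
E
python3 fit.py
```

```text
[ 0.58812262 -0.00511215  0.06881881 -0.49580381]
[[-2.77  1.53]
 [-0.49  2.94]
 [ 0.3   1.2 ]
 [-0.26 -0.02]
 [ 0.72  0.56]
 [ 1.06  0.19]
 [-1.51 -1.2 ]
 [-0.22 -0.19]
 [ 0.1  -1.14]
 [-0.58  0.8 ]
 [-1.05  1.04]
 [-0.48  0.05]
 [-0.65 -0.41]]
t [ 0.58980426 -0.00550804 -0.50111343]
s [ 0.58649255 -0.00278678 -0.50831267]
```

View pics/tm.png

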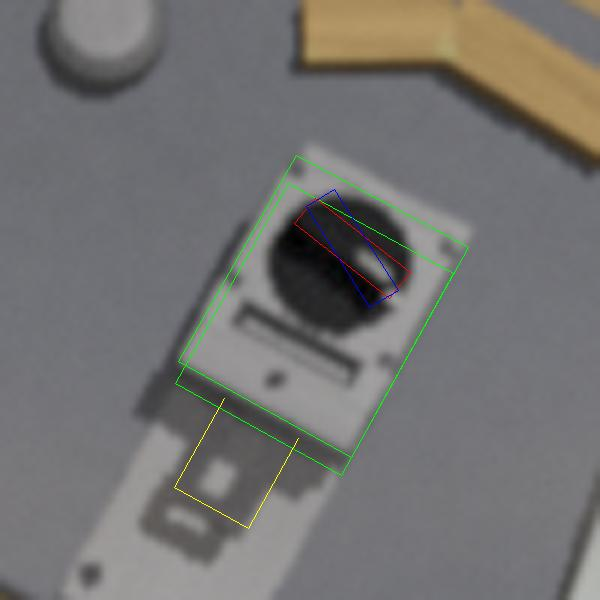

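View pics/sm.png

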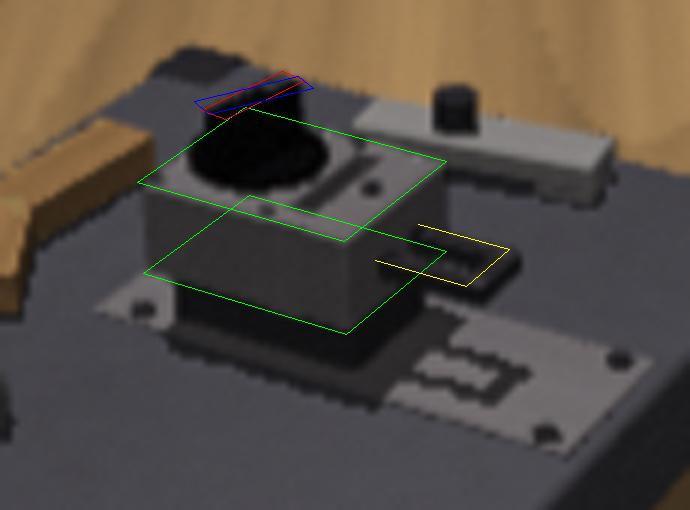

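```bash
sed -i 's/((24,30,32),T((313,146))),((24,-30,32),T((471,230))),/((24,-30,32),T((463,248))),/; s/T((180,362))/T((179,362))/' fit.py; python3 fit.py
```

```text
[ 0.58777028 -0.00390576  0.06917265 -0.48834039]
[[ 0.19 -0.08]
 [-0.11  1.34]
 [-0.63  0.32]
 [ 0.21  0.78]
 [ 0.42  0.32]
 [-1.37 -1.  ]
 [ 0.15 -0.1 ]
 [ 0.27 -1.12]
 [-0.21  0.92]
 [-0.91  1.27]
 [-0.24  0.12]
 [-0.52 -0.28]]
t [ 0.58860982 -0.00376098 -0.48670225]
s [ 0.58649255 -0.00278678 -0.50831267]
```

View pics/tm.png

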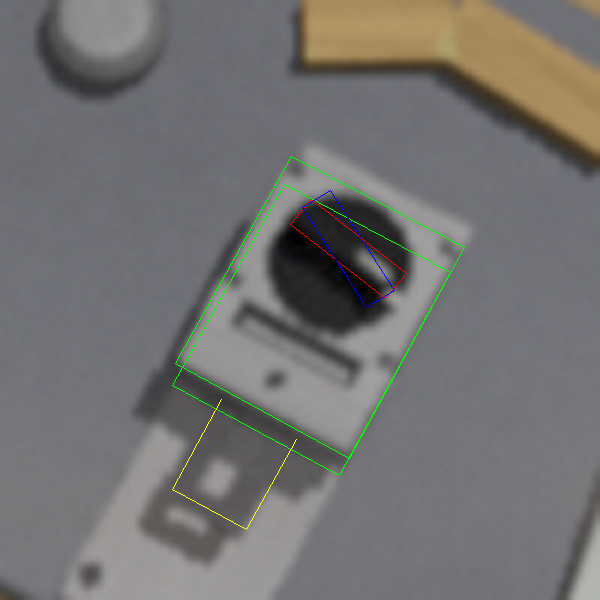

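View pics/sm.png

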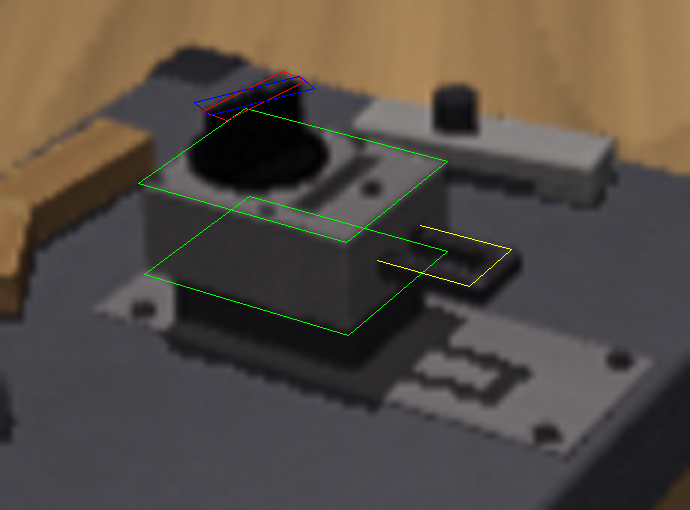

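```bash
cat > dz.py <<'E'
from fit import *
p=[0.5882,-0.0038,.0695,-0.492]
def dz(c,box,angs,fn,k=20,gam=.45):
    u0,v0,u1,v1=box
    im=cv2.resize(cv2.cvtColor(c["frame"][v0:v1,u0:u1],cv2.COLOR_RGB2BGR),None,fx=k,fy=k,interpolation=cv2.INTER_CUBIC)
    im=(255*(im/255.)**gam).astype(np.uint8)
    for a,col in angs:
        d=np.array([-np.cos(a),-np.sin(a)])*18; e=np.array([d[1],-d[0]])/18*5
        Q=[d+e,d-e,-d-e,-d+e]
        for z in(55,):
            for i in range(4):
                a_,b_=[tuple(int(x) for x in (proj(c,W(p,(*q,z)))[0]+.5-[u0,v0])*k) for q in(Q[i],Q[(i+1)%4])]
                cv2.line(im,a_,b_,col,1)
    cv2.imwrite(fn,im)
if __name__=="__main__":
    dz(t,(310,156,346,192),[(1.396,(0,0,255)),(1.047,(255,0,0))],"pics/d1.png",16)
    dz(s,(256,158,290,186),[(1.396,(0,0,255)),(1.047,(255,0,0))],"pics/d2.png",16)
E
python3 dz.py; python3 -c "
import cv2,numpy as np
a=cv2.imread('pics/d1.png');b=cv2.imread('pics/d2.png')
h=max(a.shape[0],b.shape[0]);f=lambda x:np.pad(x,((0,h-x.shape[0]),(0,0),(0,0)))
o=np.hstack([f(a),f(b)]);cv2.imwrite('pics/d12.png',cv2.resize(o,None,fx=800/o.shape[1],fy=800/o.shape[1]))"
```

```text
(no output)
```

View pics/d12.png

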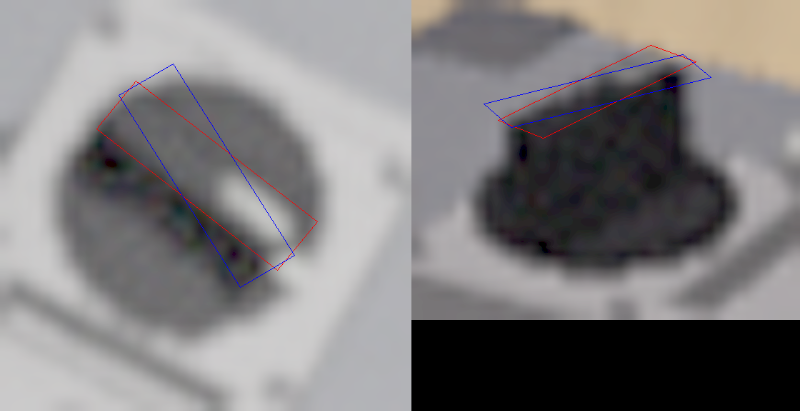

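```bash
cat > plan.py <<'E'
from h import *
import sys
L=dict(x=.5882,y=-.0038,yaw=-.492)
def w(lx,ly):  # lock mm -> world
    c,s_=np.cos(L['yaw']),np.sin(L['yaw']); return np.array([L['x']+(c*lx-s_*ly)/1e3,L['y']+(s_*lx+c*ly)/1e3])
def go(xyz,ang=None):
    s=bot.read_state(); T=R.from_rotvec(s["tcp_rot"]); M=T.as_matrix()
    d=M.T@(np.array(xyz)-s["tool_pos"])
    cur=np.arctan2(M[1,0],M[0,0])
    print("t",round(s["time"],2),"pos",np.round(s["tool_pos"],4),"xang",round(cur,4),"tilt",np.round(M[:,2],4),"w",round(s["width"],3),"F",np.round(s["wrist_force"],1),"M",np.round(s["torque"],2),"q6",round(s["q"][5],3))
    print("delta tool",np.round(d,4), "|d|",round(np.linalg.norm(d),4))
    if ang is not None:
        x=np.array([np.cos(ang),np.sin(ang),0]);z=np.array([0,0,-1.]);G=np.c_[x,np.cross(z,x),z]
        print("dr",np.round((T.inv()*R.from_matrix(G)).as_rotvec(),4))
        # lock coordinates of tcp
    c,s_=np.cos(L['yaw']),np.sin(L['yaw']); e=s["tool_pos"][:2]-[L['x'],L['y']]
    print("tcp in lock mm",np.round([1e3*(c*e[0]+s_*e[1]),1e3*(-s_*e[0]+c*e[1])],1))
E
python3 - <<'E'
from plan import *
import pickle
go([.5882,-.0038,.2],-.667)
s,t=pickle.load(open("c0.pkl","rb"))
for n,uv,z in(("nut",(287,131),.072),("clampA",(380,195),.064),("clampB",(372,235),.064),("wedge",(347,142),.065)):
    X=atz(t,uv,z); e=X[:2]-[L['x'],L['y']];c,s_=np.cos(L['yaw']),np.sin(L['yaw']); print(n,np.round([1e3*(c*e[0]+s_*e[1]),1e3*(-s_*e[0]+c*e[1])]))
E
```

```text
t 0.2 pos [0.1621 0.6547 0.2304] xang 1.328 tilt [-4.0e-04 -1.4e-03 -1.0e+00] w 1.001 F [ 0.1  0.5 -0.1] M [ 0.   -0.01 -0.04] q6 -0.037
delta tool [-0.5368  0.5719  0.0312] |d| 0.7849
dr [1.400e-03 1.000e-03 1.995e+00]
tcp in lock mm [-686.6  379.2]
nut [ 46. 109.]
clampA [  24. -107.]
clampB [ -52. -129.]
wedge [86. -3.]
```

Request:
{"name": "carry_out", "arguments": {
  "deltas": [
    {"delta_pos": [-0.033,0.036,0],"dr": [0,0,0]},
    {"delta_pos": [-0.033,0.036,0],"dr": [0,0,0]},
    {"delta_pos": [-0.033,0.036,0],"dr": [0,0,0]},
    {"delta_pos": [-0.033,0.036,0],"dr": [0,0,0]},
    {"delta_pos": [-0.033,0.036,0],"dr": [0,0,0]},
    {"delta_pos": [-0.033,0.036,0],"dr": [0,0,0]},
    {"delta_pos": [-0.033,0.036,0],"dr": [0,0,0]},
    {"delta_pos": [-0.033,0.036,0],"dr": [0,0,0]},
    {"delta_pos": [-0.033,0.036,0],"dr": [0,0,0]},
    {"delta_pos": [-0.033,0.036,0],"dr": [0,0,0]}
  ],
  "grip": 0.5
}}

```text
time: 1.45
tool_pos: [0.433, 0.2469, 0.2313]
tcp_rot: [2.474, 1.936, 0.001]
wrist_force: [-0.4, 0.7, 0.6]
width: 0.496
```

Request:
{"name": "carry_out", "arguments": {
  "deltas": [
    {"delta_pos": [-0.033,0.036,0],"dr": [0,0,0]},
    {"delta_pos": [-0.033,0.036,0],"dr": [0,0,0]},
    {"delta_pos": [-0.033,0.036,0],"dr": [0,0,0]},
    {"delta_pos": [-0.033,0.036,0],"dr": [0,0,0]},
    {"delta_pos": [-0.033,0.036,0],"dr": [0,0,0]},
    {"delta_pos": [-0.033,0.033,0],"dr": [0,0,0]},
    {"delta_pos": [0,0,0],"dr": [0,0,0.17]},
    {"delta_pos": [0,0,0],"dr": [0,0,0.17]},
    {"delta_pos": [0,0,0],"dr": [0,0,0.17]},
    {"delta_pos": [0,0,0],"dr": [0,0,0.17]}
  ]
}}

```text
time: 2.7
tool_pos: [0.5913, 0.0048, 0.231]
tcp_rot: [-2.981, -0.991, 0.001]
wrist_force: [-0.0, -0.1, 0.0]
width: 0.494
```

Request:
{"name": "carry_out", "arguments": {
  "deltas": [
    {"delta_pos": [0,0,0],"dr": [0,0,0.17]},
    {"delta_pos": [0,0,0],"dr": [0,0,0.17]},
    {"delta_pos": [0,0,0],"dr": [0,0,0.17]},
    {"delta_pos": [0,0,0],"dr": [0,0,0.17]},
    {"delta_pos": [0,0,0],"dr": [0,0,0.17]},
    {"delta_pos": [0,0,0],"dr": [0,0,0.17]},
    {"delta_pos": [0,0,0],"dr": [0,0,0.17]},
    {"delta_pos": [0,0,0],"dr": [0,0,0.12]},
    {"delta_pos": [0,0,0],"dr": [0,0,0]}
  ]
}}

```text
time: 3.82
tool_pos: [0.5914, 0.0049, 0.2311]
tcp_rot: [2.972, -1.019, -0.001]
wrist_force: [-0.9, 0.5, -0.3]
width: 0.497
```

Run:
```python
from plan import *
go([.5882,-.0038,.15],-.667)
s=cam("side","pics/s1.png")
crop(s["frame"],200,100,330,200,6,"pics/s1z.png")
```

```text
t 3.83 pos [0.5914 0.0049 0.2311] xang -0.6606 tilt [-4.e-04 -0.e+00 -1.e+00] w 0.497 F [-0.9  0.5 -0.3] M [ 0.02  0.02 -0.  ] q6 0.627
delta tool [0.0029 0.0088 0.0811] |d| 0.0816
dr [0.0002 0.0003 0.0064]
tcp in lock mm [-1.3  9.2]
```

View pics/s1z.png

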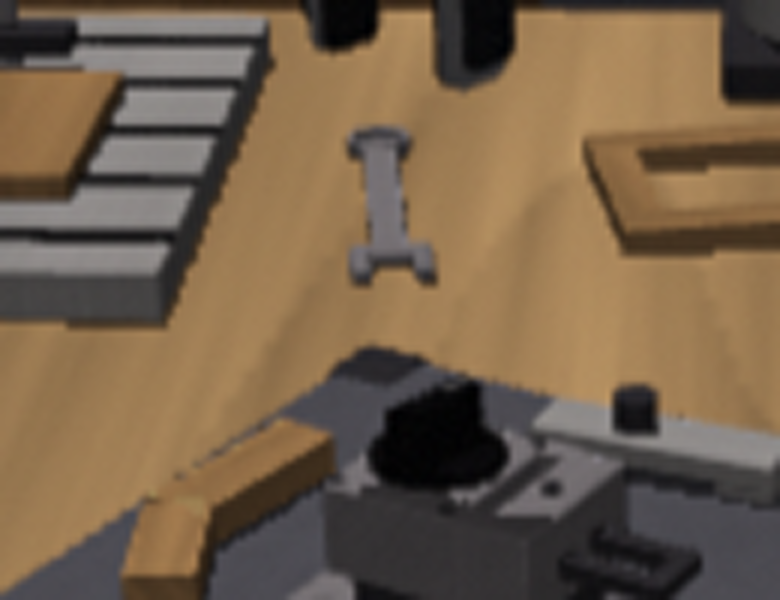

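Request:
{"name": "carry_out", "arguments": {
  "deltas": [
    {"delta_pos": [0.001,0.004,0.027],"dr": [0,0,0.006]},
    {"delta_pos": [0.002,0.005,0.027],"dr": [0,0,0]},
    {"delta_pos": [0,0,0.027],"dr": [0,0,0]},
    {"delta_pos": [0,0,0],"dr": [0,0,0]}
  ]
}}

```text
time: 4.38
tool_pos: [0.586, -0.004, 0.1475]
tcp_rot: [2.967, -1.027, -0.009]
wrist_force: [-0.3, 0.3, 1.2]
width: 0.501
```

Run:
```python
from plan import *
go([.5882,-.0038,.112],-.667)
s=cam("side");t=cam("top")
crop(s["frame"],220,100,320,200,5,"pics/s2z.png")
crop(t["frame"],250,100,400,220,5,"pics/t2z.png")
```

```text
t 4.38 pos [ 0.586  -0.004   0.1475] xang -0.6666 tilt [-5.8e-03  3.0e-04 -1.0e+00] w 0.501 F [-0.3  0.3  1.2] M [-0.03  0.03 -0.  ] q6 0.617
delta tool [ 0.0018 -0.0016  0.0355] |d| 0.0356
dr [0.0034 0.0047 0.0005]
tcp in lock mm [-1.9 -1.2]
```

View pics/s2z.png

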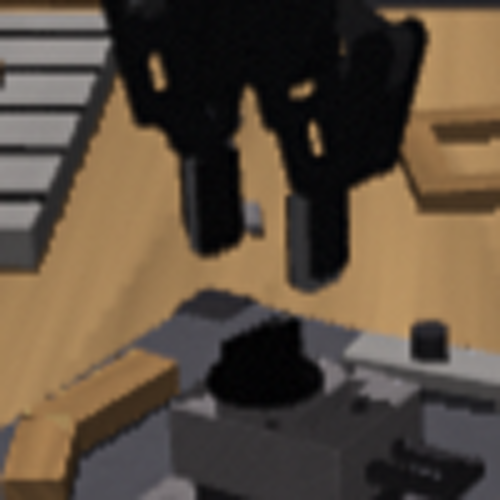

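View pics/t2z.png

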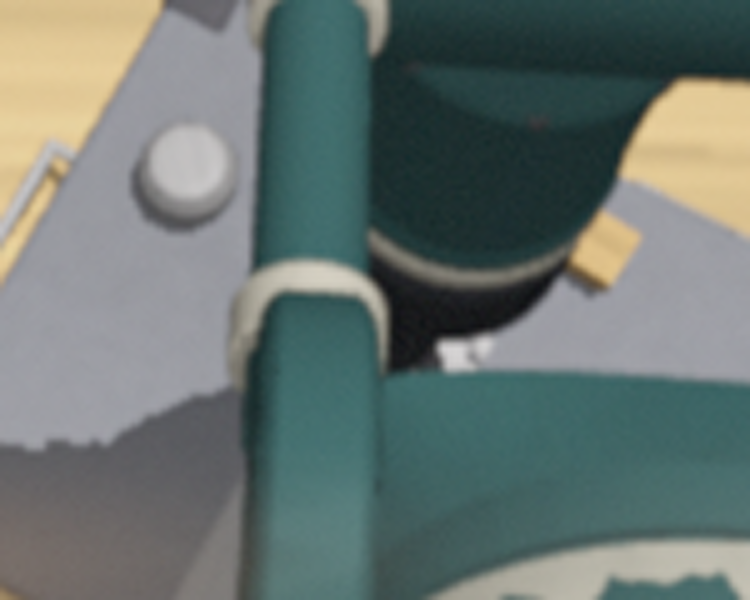

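Run:
```python
from plan import *
s=cam("side")
p=np.array([.586,-.004,.1475]);x=np.array([np.cos(-.667),np.sin(-.667),0]);y=np.array([x[1],-x[0],0])
for dz in(0,.006):
  for k in(-1,1):
    for m in(-11,11): print(dz,k,m,np.round((proj(s,p+k*x*.0213+y*m/1e3+[0,0,dz])[0]-[220,100])*5))
```

```text
0 -1 -11 [286. 296.]
0 -1 11 [327. 276.]
0 1 -11 [200. 264.]
0 1 11 [242. 245.]
0.006 -1 -11 [285. 280.]
0.006 -1 11 [327. 260.]
0.006 1 -11 [199. 249.]
0.006 1 11 [241. 230.]
```

Request:
{"name": "carry_out", "arguments": {
  "deltas": [
    {"delta_pos": [0.001,-0.001,0.012],"dr": [0.003,0.005,0]},
    {"delta_pos": [0.001,0,0.012],"dr": [0,0,0]},
    {"delta_pos": [0,-0.001,0.011],"dr": [0,0,0]},
    {"delta_pos": [0,0,0],"dr": [0,0,0]}
  ]
}}

```text
time: 5.03
tool_pos: [0.59, -0.0036, 0.1134]
tcp_rot: [-2.968, 1.03, -0.004]
wrist_force: [-1.0, -0.4, -0.4]
width: 0.499
```

Run:
```python
from plan import *
go([.5882,-.0038,.112],-.667)
s=cam("side")
crop(s["frame"],220,100,320,200,5,"pics/s3z.png")
```

```text
t 5.03 pos [ 0.59   -0.0036  0.1134] xang -0.6679 tilt [ 2.5e-03 -6.0e-04 -1.0e+00] w 0.499 F [-1.  -0.4 -0.4] M [-0.04  0.02  0.01] q6 0.62
delta tool [-0.0013  0.0013  0.0014] |d| 0.0023
dr [-0.0011 -0.0023 -0.0009]
tcp in lock mm [1.5 1. ]
```

View pics/s3z.png

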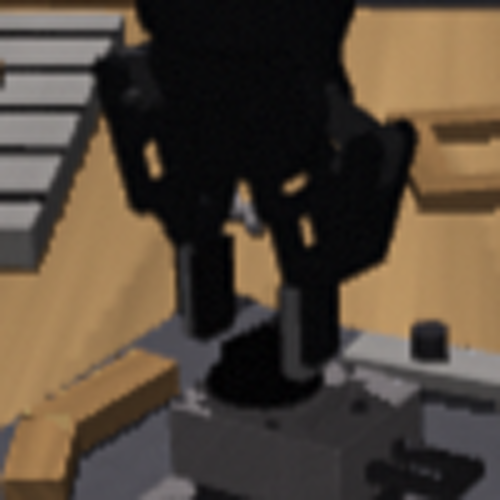

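Request:
{"name": "carry_out", "arguments": {
  "deltas": [
    {"delta_pos": [-0.001,0.001,0.001],"dr": [0,-0.002,0]},
    {"delta_pos": [0,0,0],"dr": [0,0,0]},
    {"delta_pos": [0,0,0],"dr": [0,0,0]},
    {"delta_pos": [0,0,0],"dr": [0,0,0]},
    {"delta_pos": [0,0,0],"dr": [0,0,0]},
    {"delta_pos": [0,0,0],"dr": [0,0,0]},
    {"delta_pos": [0,0,0],"dr": [0,0,0]}
  ],
  "grip": 0,
  "force": 30
}}

```text
time: 5.95
tool_pos: [0.5897, -0.0036, 0.1146]
tcp_rot: [-2.966, 1.029, -0.005]
wrist_force: [-4.5, 3.2, 4.7]
width: 0.103
```

Run:
```python
from plan import *
go([.5882,-.0038,.112],-.667)
s=cam("side")
crop(s["frame"],220,100,320,200,5,"pics/s4z.png")
```

```text
t 5.95 pos [ 0.5897 -0.0036  0.1146] xang -0.668 tilt [ 3.9e-03  8.0e-04 -1.0e+00] w 0.103 F [-4.5  3.2  4.7] M [ 0.46  0.71 -0.03] q6 0.618
delta tool [-0.0011  0.0011  0.0026] |d| 0.003
dr [-0.0031 -0.0025 -0.001 ]
tcp in lock mm [1.3 0.9]
```

View pics/s4z.png

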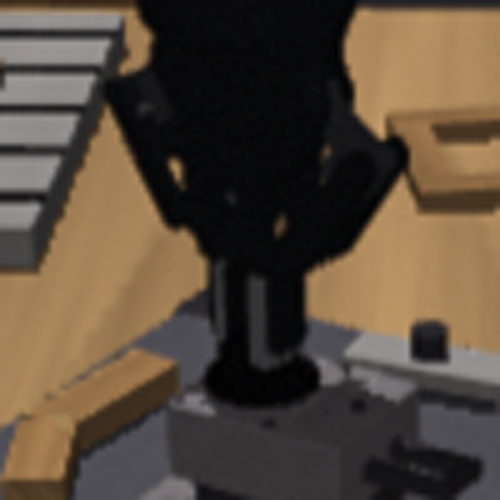

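Request:
{"name": "carry_out", "arguments": {
  "deltas": [
    {"delta_pos": [-0.001,0.001,-0.001],"dr": [0,0,0]},
    {"delta_pos": [0,0,0],"dr": [0,0,0.0875]},
    {"delta_pos": [0,0,0],"dr": [0,0,0.0875]},
    {"delta_pos": [0,0,0],"dr": [0,0,0.0875]},
    {"delta_pos": [0,0,0],"dr": [0,0,0.0865]},
    {"delta_pos": [0,0,0],"dr": [0,0,0]},
    {"delta_pos": [0,0,0],"dr": [0,0,0]}
  ]
}}

```text
time: 6.88
tool_pos: [0.5886, -0.0044, 0.1148]
tcp_rot: [-2.743, 1.527, -0.006]
wrist_force: [1.4, -1.1, -3.2]
width: 0.105
```

Run:
```python
from plan import *
go([.5882,-.0038,.113],-.667-.349)
```

```text
t 6.88 pos [ 0.5886 -0.0044  0.1148] xang -1.0156 tilt [ 4.5e-03 -1.0e-04 -1.0e+00] w 0.105 F [ 1.4 -1.1 -3.2] M [-0.15 -0.22 -0.  ] q6 0.966
delta tool [-0.0008  0.      0.0017] |d| 0.0019
dr [-0.0038 -0.0024  0.0004]
tcp in lock mm [ 0.7 -0.3]
```

Request:
{"name": "carry_out", "arguments": {
  "deltas": [
    {"delta_pos": [0,0,0.0005],"dr": [0,0,0.0875]},
    {"delta_pos": [0,0,0],"dr": [0,0,0.0875]},
    {"delta_pos": [0,0,0],"dr": [0,0,0.0875]},
    {"delta_pos": [0,0,0],"dr": [0,0,0.0865]},
    {"delta_pos": [0,0,0],"dr": [0,0,0]}
  ]
}}

```text
time: 7.5
tool_pos: [0.5884, -0.0041, 0.1146]
tcp_rot: [-2.436, 1.979, -0.004]
wrist_force: [0.1, 0.1, -2.5]
width: 0.106
```

Request:
{"name": "carry_out", "arguments": {
  "deltas": [
    {"delta_pos": [0,0,0],"dr": [0,0,0.0875]},
    {"delta_pos": [0,0,0],"dr": [0,0,0.0875]},
    {"delta_pos": [0,0,0],"dr": [0,0,0.0875]},
    {"delta_pos": [0,0,0],"dr": [0,0,0.0865]},
    {"delta_pos": [0,0,0],"dr": [0,0,0]}
  ]
}}

```text
time: 8.12
tool_pos: [0.5884, -0.004, 0.1147]
tcp_rot: [-2.056, 2.37, -0.003]
wrist_force: [0.2, -0.2, -2.7]
width: 0.104
```

Request:
{"name": "carry_out", "arguments": {
  "deltas": [
    {"delta_pos": [0,0,0],"dr": [0,0,0.0875]},
    {"delta_pos": [0,0,0],"dr": [0,0,0.0875]},
    {"delta_pos": [0,0,0],"dr": [0,0,0.0875]},
    {"delta_pos": [0,0,0],"dr": [0,0,0.0865]},
    {"delta_pos": [0,0,0],"dr": [0,0,0]},
    {"delta_pos": [0,0,0],"dr": [0,0,0]}
  ]
}}

```text
time: 8.88
tool_pos: [0.5883, -0.004, 0.1146]
tcp_rot: [-1.614, 2.691, -0.002]
wrist_force: [-1.3, 0.3, -2.6]
width: 0.101
```

Run:
```python
from plan import *
go([.5882,-.0038,.113],-2.063)
s=cam("side")
crop(s["frame"],220,100,340,220,5,"pics/s5z.png")
```

```text
t 8.88 pos [ 0.5883 -0.004   0.1146] xang -2.0614 tilt [ 3.8e-03  6.0e-04 -1.0e+00] w 0.101 F [-1.3  0.3 -2.6] M [-0.15  0.14 -0.04] q6 2.011
delta tool [-0.0001  0.0002  0.0016] |d| 0.0017
dr [-0.0031  0.0023  0.0016]
tcp in lock mm [ 0.1 -0.1]
```

View pics/s5z.png

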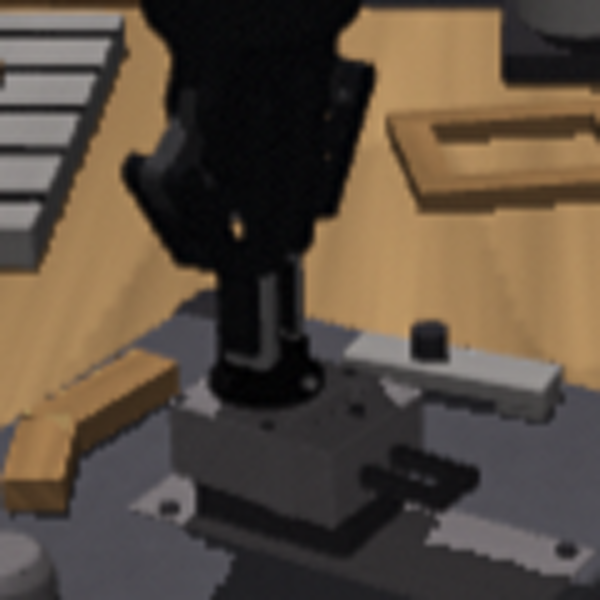

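Request:
{"name": "carry_out", "arguments": {
  "deltas": [
    {"delta_pos": [0,0,0.0005],"dr": [0,0,0]},
    {"delta_pos": [0,0,0],"dr": [0,0,0]},
    {"delta_pos": [0,0,0],"dr": [0,0,0]},
    {"delta_pos": [0,0,-0.02],"dr": [0,0,0]},
    {"delta_pos": [0,0,-0.02],"dr": [0,0,0]},
    {"delta_pos": [0,0,-0.02],"dr": [0,0,0]},
    {"delta_pos": [0,0,0],"dr": [0,0,0]}
  ],
  "grip": 0.5
}}

```text
time: 9.8
tool_pos: [0.5905, -0.0042, 0.178]
tcp_rot: [-1.607, 2.689, -0.008]
wrist_force: [-0.3, 0.4, 0.3]
width: 0.502
```

Run:
```python
from plan import *
import pickle
X=w(-69,0); print(X)
go([*X,.12],-2.063)
s=cam("side");t=cam("top")
pickle.dump((s,t),open("c1.pkl","wb"))
crop(s["frame"],230,150,345,235,6,"pics/s6z.png")
crop(t["frame"],270,130,370,230,6,"pics/t6z.png")
```

```text
[0.5273841  0.02879488]
t 9.8 pos [ 0.5905 -0.0042  0.178 ] xang -2.0639 tilt [ 1.050e-02  2.000e-04 -9.999e-01] w 0.502 F [-0.3  0.4  0.3] M [-0.07  0.04 -0.02] q6 2.014
delta tool [0.0011 0.0717 0.0573] |d| 0.0918
dr [-0.0092  0.0051 -0.001 ]
tcp in lock mm [2.2 0.7]
```

View pics/s6z.png

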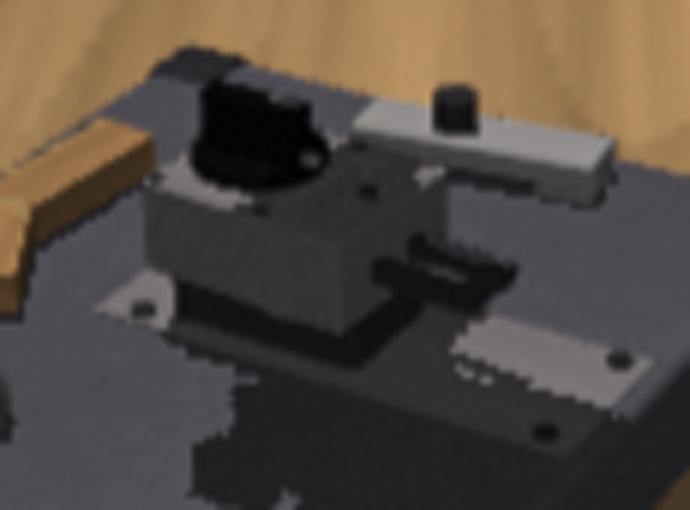

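View pics/t6z.png

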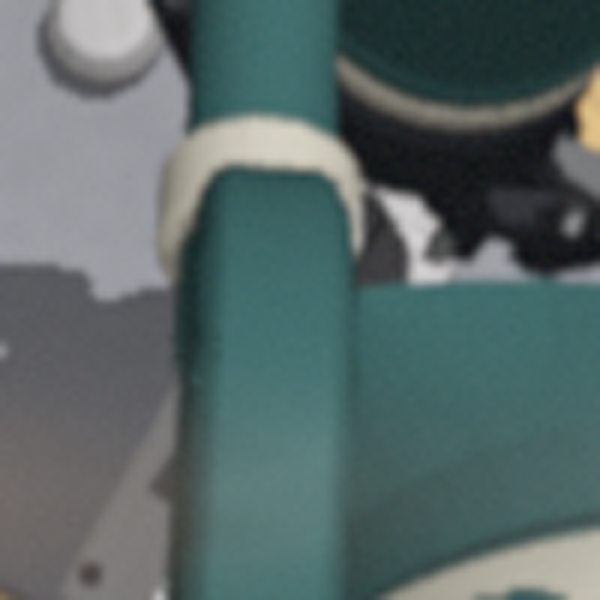

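Run:
```python
from fit import *
s,t=pickle.load(open("c1.pkl","rb"))
p=[0.5882,-0.0038,.0695,-0.492]
for a in(-.35,-.1,0,.1,.35):
    print(a,[np.round((proj(s,W(p,(-r*np.cos(a),-r*np.sin(a),z)))[0]-[230,150]+.4)*6) for r,z in((18,55),(-18,55),(19,40),(19,45))])
print((proj(s,W(p,(-41.5,0,34)))[0]-[230,150]+.4)*6)
from dz import dz
dz(s,(256,158,296,188),[(0,(0,0,255)),(.349,(255,0,0)),(-.349,(0,255,0))],"pics/d3.png",18)
```

```text
-0.35 [array([289., 115.]), array([219.,  76.]), array([292., 160.]), array([292., 146.])]
-0.1 [array([299., 110.]), array([208.,  80.]), array([303., 155.]), array([303., 141.])]
0 [array([303., 108.]), array([205.,  82.]), array([307., 153.]), array([307., 138.])]
0.1 [array([306., 106.]), array([202.,  85.]), array([310., 150.]), array([310., 136.])]
0.35 [array([311.,  99.]), array([197.,  91.]), array([315., 144.]), array([315., 129.])]
[369.88841373 187.12746319]
```

View pics/d3.png

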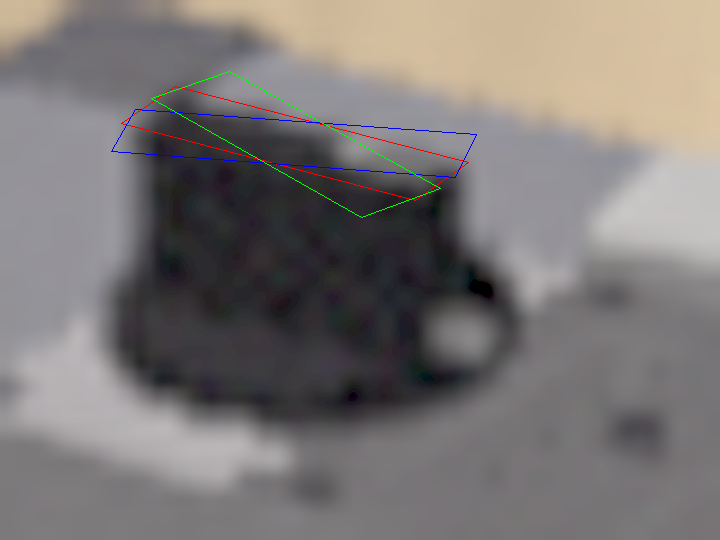

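Request:
{"name": "carry_out", "arguments": {
  "deltas": [
    {"delta_pos": [0,0.024,0.01],"dr": [-0.009,0.005,0]},
    {"delta_pos": [0.001,0.024,0.015],"dr": [0,0,0]},
    {"delta_pos": [0,0.024,0.015],"dr": [0,0,0]},
    {"delta_pos": [0,0,0.017],"dr": [0,0,0]},
    {"delta_pos": [0,0,0],"dr": [0,0,0]},
    {"delta_pos": [0,0,0],"dr": [0,0,0]}
  ]
}}

```text
time: 10.65
tool_pos: [0.5251, 0.0289, 0.1177]
tcp_rot: [1.609, -2.693, -0.005]
wrist_force: [-0.7, -0.3, 1.1]
width: 0.502
```

Run:
```python
from plan import *
X=w(-70,0)
go([*X,.068],-2.063)
s=cam("side")
crop(s["frame"],230,130,350,230,6,"pics/s7z.png")
```

```text
t 10.65 pos [0.5251 0.0289 0.1177] xang -2.0643 tilt [-5.5e-03  3.0e-04 -1.0e+00] w 0.502 F [-0.7 -0.3  1.1] M [-0.    0.01 -0.  ] q6 2.071
delta tool [-0.0012 -0.0013  0.0496] |d| 0.0497
dr [ 0.005  -0.0024 -0.0013]
tcp in lock mm [-71.1  -1. ]
```

View pics/s7z.png

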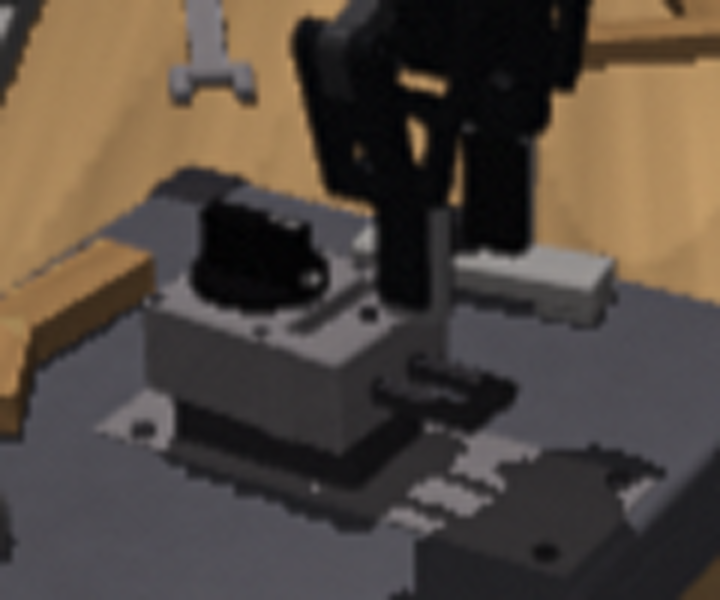

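Pointer nib (315,278) faces the stud (368,313). The fingers are above the shackle, so I descend.

Request:
{"name": "carry_out", "arguments": {
  "deltas": [
    {"delta_pos": [-0.001,-0.001,0.016],"dr": [0.005,-0.002,0]},
    {"delta_pos": [0,0,0.016],"dr": [0,0,0]},
    {"delta_pos": [0,0,0.016],"dr": [0,0,0]},
    {"delta_pos": [0,0,0],"dr": [0,0,0]},
    {"delta_pos": [0,0,0],"dr": [0,0,0]}
  ]
}}

```text
time: 11.32
tool_pos: [0.5253, 0.0296, 0.0693]
tcp_rot: [1.611, -2.696, -0.001]
wrist_force: [-0.7, 0.7, -0.4]
width: 0.499
```

Run:
```python
from plan import *
X=w(-70,0)
go([*X,.068],-2.063)
s=cam("side")
crop(s["frame"],230,130,350,230,6,"pics/s8z.png")
```

```text
t 11.32 pos [0.5253 0.0296 0.0693] xang -2.064 tilt [-1.1e-03 -2.0e-04 -1.0e+00] w 0.499 F [-0.7  0.7 -0.4] M [-0.05 -0.01 -0.  ] q6 2.073
delta tool [-0.0003 -0.0012  0.0013] |d| 0.0018
dr [ 0.0008 -0.0007 -0.001 ]
tcp in lock mm [-71.2  -0.3]
```

View pics/s8z.png

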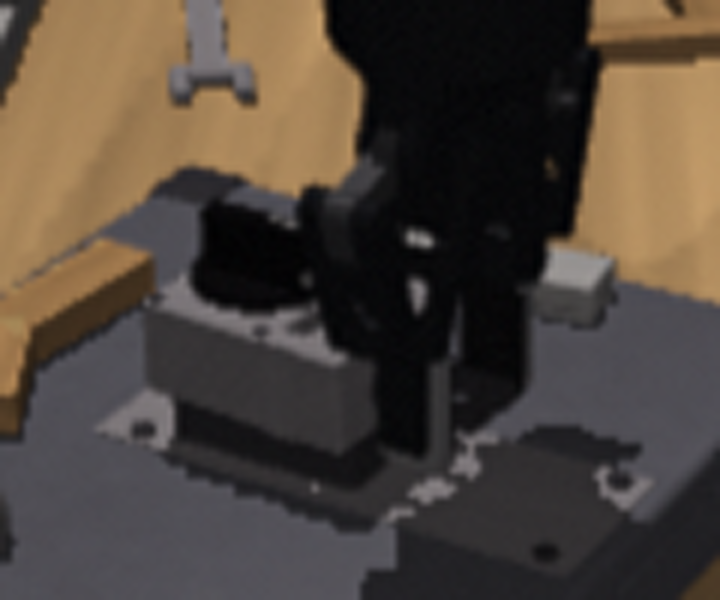

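Request:
{"name": "carry_out", "arguments": {
  "deltas": [
    {"delta_pos": [0,0,0],"dr": [0,0,0]},
    {"delta_pos": [0,0,0],"dr": [0,0,0]},
    {"delta_pos": [0,0,0],"dr": [0,0,0]},
    {"delta_pos": [0,0,0],"dr": [0,0,0]},
    {"delta_pos": [0,0,0],"dr": [0,0,0]}
  ],
  "grip": 0,
  "force": 45
}}

```text
time: 12.0
tool_pos: [0.5261, 0.0298, 0.0703]
tcp_rot: [-1.612, 2.696, -0.001]
wrist_force: [-1.2, 1.8, 6.2]
width: 0.293
```

Run:
```python
from plan import *
X=w(-102,0)
go([*X,.068],-2.063)
```

```text
t 12.0 pos [0.5261 0.0298 0.0703] xang -2.064 tilt [ 9.e-04  1.e-04 -1.e+00] w 0.293 F [-1.2  1.8  6.2] M [0.32 0.08 0.04] q6 2.073
delta tool [0.0003 0.0314 0.0023] |d| 0.0315
dr [-0.0007  0.0005 -0.001 ]
tcp in lock mm [-70.6   0.3]
```

Request:
{"name": "carry_out", "arguments": {
  "deltas": [
    {"delta_pos": [0,0,-0.001],"dr": [0,0,0]},
    {"delta_pos": [0,0.004,0],"dr": [0,0,0]},
    {"delta_pos": [0,0.004,0],"dr": [0,0,0]},
    {"delta_pos": [0,0.004,0],"dr": [0,0,0]},
    {"delta_pos": [0,0.004,0],"dr": [0,0,0]}
  ]
}}

```text
time: 12.62
tool_pos: [0.5111, 0.0373, 0.0705]
tcp_rot: [1.612, -2.696, 0.0]
wrist_force: [3.5, 0.3, 0.3]
width: 0.291
```

Run:
```python
from plan import *
X=w(-102,0)
go([*X,.068],-2.063)
s=cam("side")
crop(s["frame"],230,130,350,230,6,"pics/s9z.png")
```

```text
t 12.62 pos [0.5111 0.0373 0.0705] xang -2.064 tilt [-4.e-04 -3.e-04 -1.e+00] w 0.291 F [3.5 0.3 0.3] M [ 0.07 -0.52  0.06] q6 2.089
delta tool [-0.0002  0.0146  0.0025] |d| 0.0148
dr [ 0.0002 -0.0005 -0.001 ]
tcp in lock mm [-87.4  -0.2]
```

View pics/s9z.png

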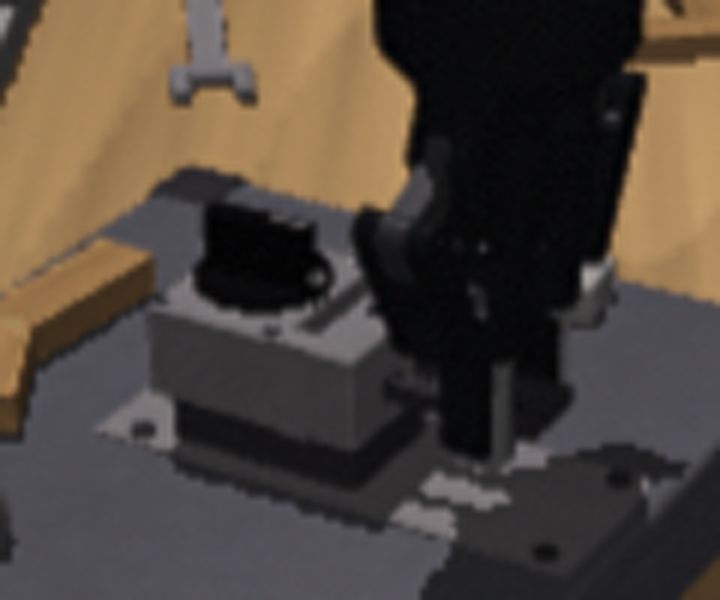

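Request:
{"name": "carry_out", "arguments": {
  "deltas": [
    {"delta_pos": [0,0.004,0],"dr": [0,0,0]},
    {"delta_pos": [0,0.004,0],"dr": [0,0,0]},
    {"delta_pos": [0,0.004,0],"dr": [0,0,0]},
    {"delta_pos": [0,0.003,0],"dr": [0,0,0]},
    {"delta_pos": [0,0,0],"dr": [0,0,0]}
  ]
}}

```text
time: 13.3
tool_pos: [0.4974, 0.0445, 0.0704]
tcp_rot: [1.611, -2.695, -0.001]
wrist_force: [1.1, -0.0, 1.8]
width: 0.29
```

Request:
{"name": "carry_out", "arguments": {
  "deltas": [
    {"delta_pos": [0,0.002,0],"dr": [0,0,0]},
    {"delta_pos": [0,0,0],"dr": [0,0,0]}
  ]
}}

```text
time: 13.55
tool_pos: [0.4961, 0.0452, 0.0705]
tcp_rot: [1.611, -2.696, -0.001]
wrist_force: [1.8, 0.3, 0.1]
width: 0.286
```

Request:
{"name": "carry_out", "arguments": {
  "deltas": [
    {"delta_pos": [0,0.002,0],"dr": [0,0,0]},
    {"delta_pos": [0,0,0],"dr": [0,0,0]}
  ]
}}

```text
time: 13.8
tool_pos: [0.4958, 0.0454, 0.0706]
tcp_rot: [-1.612, 2.695, -0.004]
wrist_force: [5.5, -3.1, -3.2]
width: 0.29
```

Run:
```python
from plan import *
X=w(-102,0)
go([*X,.068],-2.063)
```

```text
t 13.8 pos [0.4958 0.0454 0.0706] xang -2.0636 tilt [ 0.0021 -0.0016 -1.    ] w 0.29 F [ 5.5 -3.1 -3.2] M [-0.51 -0.87  0.03] q6 2.107
delta tool [-0.0003 -0.0027  0.0026] |d| 0.0038
dr [-0.0026 -0.0004 -0.0006]
tcp in lock mm [-104.7   -0.3]
```

Request:
{"name": "carry_out", "arguments": {
  "deltas": [
    {"delta_pos": [0,0.002,0],"dr": [0,0,0]},
    {"delta_pos": [0,0,0],"dr": [0,0,0]},
    {"delta_pos": [0,0,0],"dr": [0,0,0]}
  ]
}}

```text
time: 14.18
tool_pos: [0.4958, 0.0455, 0.0711]
tcp_rot: [-1.611, 2.693, -0.008]
wrist_force: [9.4, -6.0, -5.2]
width: 0.289
```

Run:
```python
from plan import *
X=w(-102,0)
go([*X,.068],-2.063)
s=cam("side")
crop(s["frame"],230,130,350,230,6,"pics/s10z.png")
```

```text
t 14.18 pos [0.4958 0.0455 0.0711] xang -2.0633 tilt [ 0.0056 -0.0029 -1.    ] w 0.289 F [ 9.4 -6.  -5.2] M [-1.   -1.52  0.07] q6 2.109
delta tool [-0.0002 -0.0027  0.0031] |d| 0.0041
dr [-0.0064  0.0001 -0.0003]
tcp in lock mm [-104.7   -0.2]
```

View pics/s10z.png

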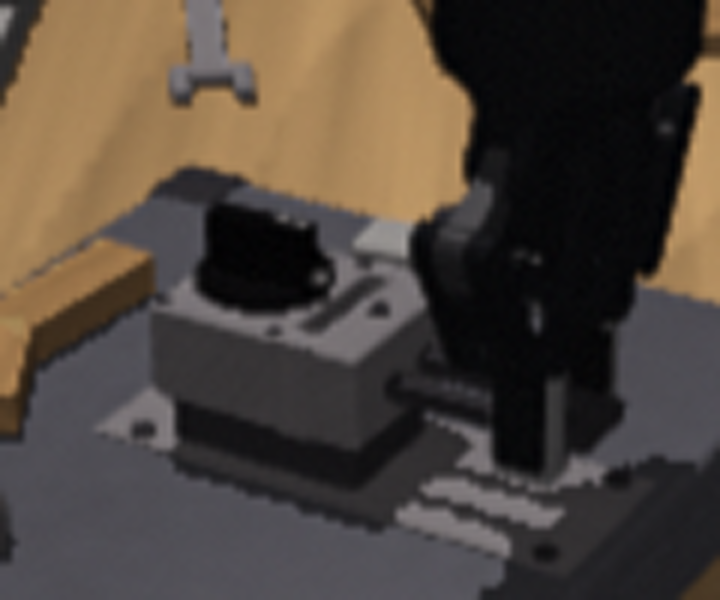

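Request:
{"name": "carry_out", "arguments": {
  "deltas": [
    {"delta_pos": [0,-0.003,0],"dr": [0,0,0]},
    {"delta_pos": [0,0,0],"dr": [0,0,0]}
  ]
}}

```text
time: 14.48
tool_pos: [0.4958, 0.0453, 0.0705]
tcp_rot: [1.612, -2.696, 0.001]
wrist_force: [3.4, -2.2, -0.1]
width: 0.288
```

Request:
{"name": "carry_out", "arguments": {
  "deltas": [
    {"delta_pos": [0,0,0],"dr": [0,0,0]},
    {"delta_pos": [0,0,0],"dr": [0,0,0]},
    {"delta_pos": [0,0,0],"dr": [0,0,0]},
    {"delta_pos": [0,0,-0.03],"dr": [0,0,0]},
    {"delta_pos": [0,0,-0.03],"dr": [0,0,0]},
    {"delta_pos": [0,0,-0.03],"dr": [0,0,0]},
    {"delta_pos": [0,0,0],"dr": [0,0,0]}
  ],
  "grip": 0.5
}}

```text
time: 15.35
tool_pos: [0.4975, 0.0459, 0.1633]
tcp_rot: [-1.61, 2.693, -0.004]
wrist_force: [-0.5, -0.3, 0.3]
width: 0.5
```

Run:
```python
from plan import *
import pickle
X=w(-9,0)
go([*X,.16],-2.063)
s=cam("side");t=cam("top")
pickle.dump((s,t),open("c2.pkl","wb"))
crop(s["frame"],230,150,350,230,6,"pics/s11z.png")
crop(t["frame"],270,130,370,230,6,"pics/t11z.png")
```

```text
t 15.35 pos [0.4975 0.0459 0.1633] xang -2.0639 tilt [ 4.8e-03  1.0e-04 -1.0e+00] w 0.5 F [-0.5 -0.3  0.3] M [-0.03  0.03 -0.  ] q6 2.106
delta tool [ 0.0009 -0.0945  0.0037] |d| 0.0945
dr [-0.0042  0.0024 -0.0009]
tcp in lock mm [-103.5    1. ]
```

View pics/s11z.png

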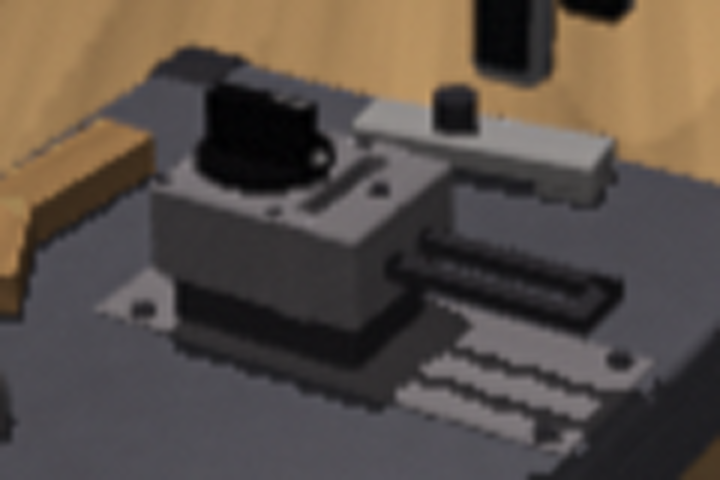

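View pics/t11z.png

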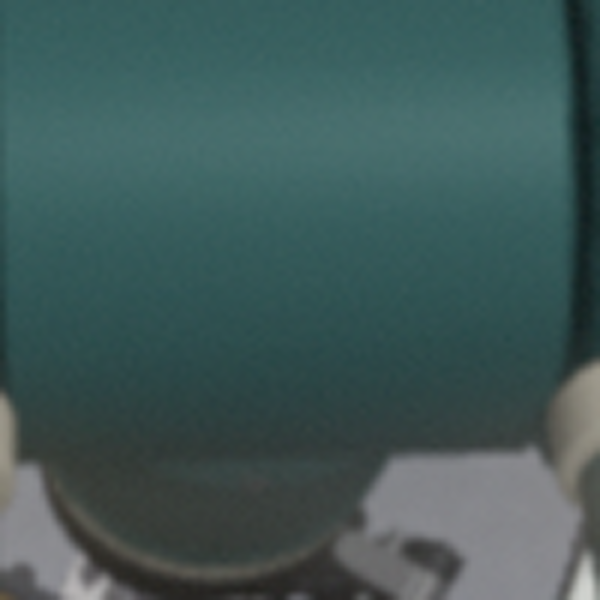

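Request:
{"name": "carry_out", "arguments": {
  "deltas": [
    {"delta_pos": [0,-0.03,0],"dr": [-0.004,0.002,0]},
    {"delta_pos": [0,-0.03,0],"dr": [0,0,0]},
    {"delta_pos": [0.001,-0.031,0],"dr": [0,0,0]},
    {"delta_pos": [0,0,0],"dr": [0,0,0]},
    {"delta_pos": [0,0,0],"dr": [0,0,0]}
  ],
  "grip": 1.0
}}

```text
time: 16.08
tool_pos: [0.5735, 0.002, 0.1584]
tcp_rot: [1.608, -2.69, -0.008]
wrist_force: [-0.3, 0.6, -0.7]
width: 1.0
```

Run:
```python
from plan import *
X=w(-12,0)
go([*X,.062],-2.063)
s=cam("side")
crop(s["frame"],220,100,350,220,5,"pics/s12z.png")
```

```text
t 16.07 pos [0.5735 0.002  0.1584] xang -2.0643 tilt [-9.e-03  3.e-04 -1.e+00] w 1.0 F [-0.3  0.6 -0.7] M [ 0.04  0.03 -0.03] q6 2.024
delta tool [-0.0023 -0.0045  0.0963] |d| 0.0965
dr [ 0.0081 -0.004  -0.0013]
tcp in lock mm [-15.7  -1.9]
```

View pics/s12z.png

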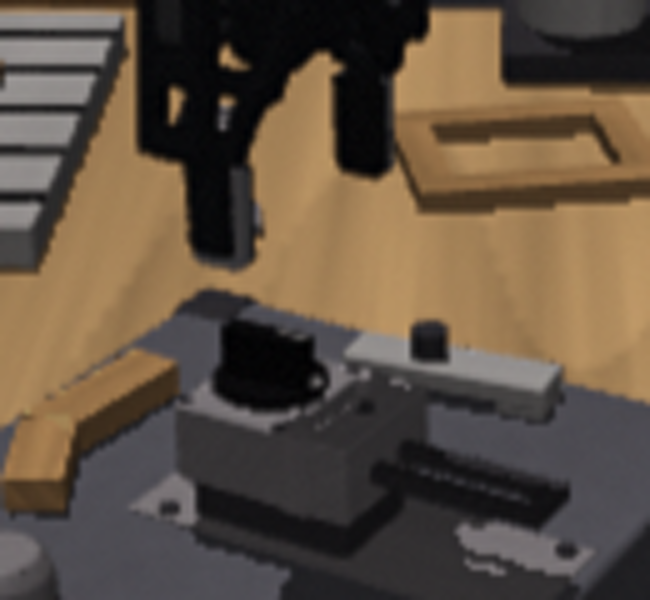

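Request:
{"name": "carry_out", "arguments": {
  "deltas": [
    {"delta_pos": [-0.002,-0.004,0],"dr": [0.008,-0.004,0]},
    {"delta_pos": [0,0,0.02],"dr": [0,0,0]},
    {"delta_pos": [0,0,0.02],"dr": [0,0,0]},
    {"delta_pos": [0,0,0],"dr": [0,0,0]},
    {"delta_pos": [0,0,0],"dr": [0,0,0]}
  ]
}}

```text
time: 16.75
tool_pos: [0.5794, 0.0016, 0.1196]
tcp_rot: [-1.611, 2.695, -0.003]
wrist_force: [0.4, -0.5, 0.1]
width: 1.0
```

Run:
```python
from plan import *
X=w(-12,0)
go([*X,.062],-2.063)
s=cam("side")
crop(s["frame"],220,100,350,220,5,"pics/s13z.png")
```

```text
t 16.75 pos [0.5794 0.0016 0.1196] xang -2.0639 tilt [ 2.7e-03 -4.0e-04 -1.0e+00] w 1.0 F [ 0.4 -0.5  0.1] M [-0.01 -0.03 -0.03] q6 2.024
delta tool [0.0007 0.0019 0.0576] |d| 0.0576
dr [-0.0025  0.001  -0.0009]
tcp in lock mm [-10.3   0.6]
```

View pics/s13z.png

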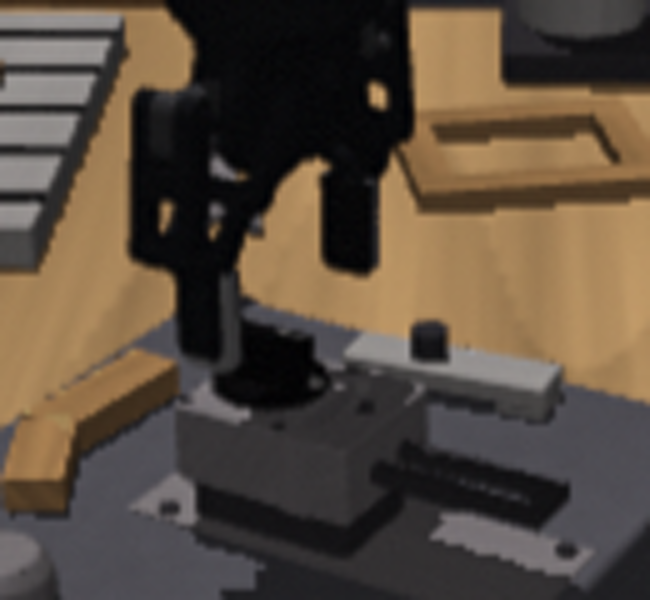

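Straddling looks right: near finger at (210,355) clears the lock's near edge. I descend.

Request:
{"name": "carry_out", "arguments": {
  "deltas": [
    {"delta_pos": [0,0.001,0.014],"dr": [0,0,0]},
    {"delta_pos": [0,0,0.014],"dr": [0,0,0]},
    {"delta_pos": [0,0,0.014],"dr": [0,0,0]},
    {"delta_pos": [0,0,0.013],"dr": [0,0,0]},
    {"delta_pos": [0,0,0],"dr": [0,0,0]},
    {"delta_pos": [0,0,0],"dr": [0,0,0]}
  ]
}}

```text
time: 17.55
tool_pos: [0.5793, 0.002, 0.0652]
tcp_rot: [-1.61, 2.694, -0.004]
wrist_force: [0.3, -0.2, 0.2]
width: 1.0
```

Run:
```python
from plan import *
X=w(-12,0)
go([*X,.062],-2.063)
s=cam("side")
crop(s["frame"],220,100,350,220,5,"pics/s14z.png")
```

```text
t 17.55 pos [0.5793 0.002  0.0652] xang -2.064 tilt [ 3.9e-03 -4.0e-04 -1.0e+00] w 1.0 F [ 0.3 -0.2  0.2] M [-0.03 -0.    0.01] q6 2.025
delta tool [0.001  0.0014 0.0032] |d| 0.0036
dr [-0.0036  0.0015 -0.001 ]
tcp in lock mm [-10.6   0.9]
```

View pics/s14z.png

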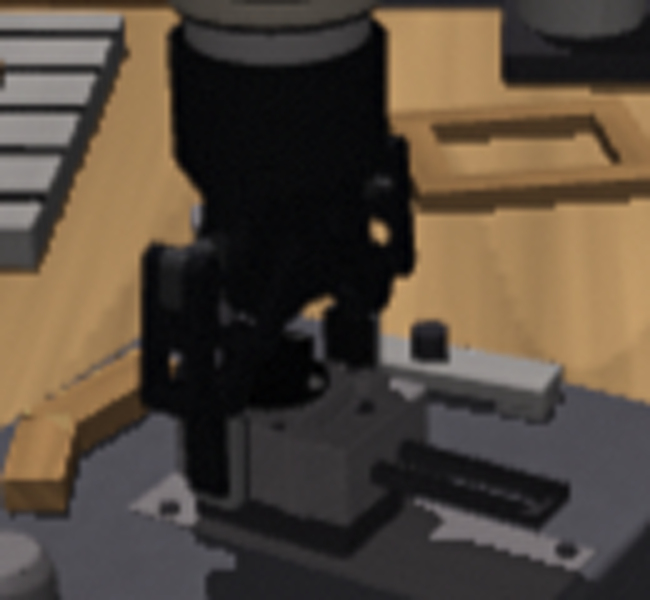

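Request:
{"name": "carry_out", "arguments": {
  "deltas": [
    {"delta_pos": [0.001,0.001,0.002],"dr": [-0.003,0.001,-0.001]},
    {"delta_pos": [0,0,0],"dr": [0,0,0]},
    {"delta_pos": [0,0,0],"dr": [0,0,0]},
    {"delta_pos": [0,0,0],"dr": [0,0,0]},
    {"delta_pos": [0,0,0],"dr": [0,0,0]}
  ],
  "grip": 0,
  "force": 40
}}

```text
time: 18.23
tool_pos: [0.5779, 0.0014, 0.0636]
tcp_rot: [-1.613, 2.695, -0.001]
wrist_force: [-1.1, -2.2, 5.1]
width: 0.7
```

Run:
```python
from plan import *
X=w(-12,0)
go([*X,.062],-2.063)
s=cam("side")
crop(s["frame"],220,100,350,220,5,"pics/s15z.png")
```

```text
t 18.23 pos [0.5779 0.0014 0.0636] xang -2.0629 tilt [ 1.e-03 -2.e-04 -1.e+00] w 0.7 F [-1.1 -2.2  5.1] M [-0.29  0.2   0.1 ] q6 2.022
delta tool [-0.0003  0.0005  0.0016] |d| 0.0017
dr [-0.001   0.0003  0.0001]
tcp in lock mm [-11.5  -0.3]
```

View pics/s15z.png

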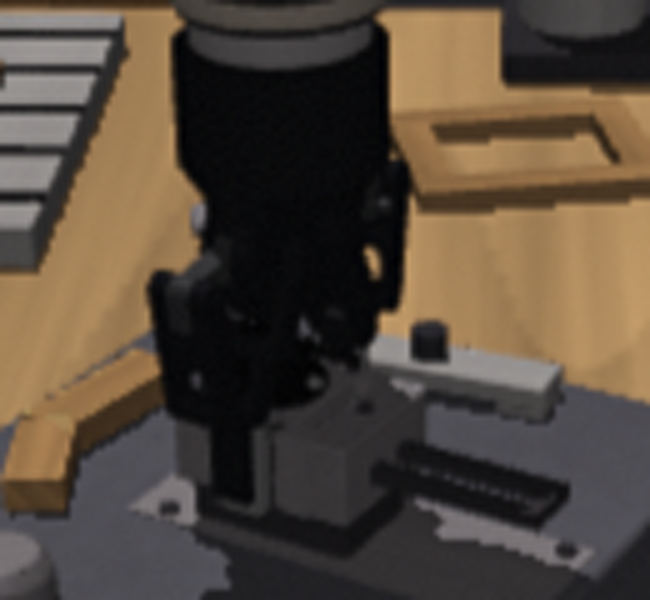

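Request:
{"name": "carry_out", "arguments": {
  "deltas": [
    {"delta_pos": [0,0,0],"dr": [0,0,0]},
    {"delta_pos": [0,0,0],"dr": [0,0,0]},
    {"delta_pos": [0,-0.001,0],"dr": [0,0,0]},
    {"delta_pos": [0,0,-0.003],"dr": [0,0,0]},
    {"delta_pos": [0,0,-0.003],"dr": [0,0,0]},
    {"delta_pos": [0,0,-0.004],"dr": [0,0,0]},
    {"delta_pos": [0,0,0],"dr": [0,0,0]}
  ],
  "grip": 0,
  "force": 110
}}

```text
time: 19.15
tool_pos: [0.5783, 0.0013, 0.073]
tcp_rot: [-1.613, 2.696, 0.001]
wrist_force: [-0.1, 0.2, -6.4]
width: 0.685
```

Run:
```python
from plan import *
X=w(-12,0)
go([*X,.187],-2.063)
s=cam("side")
crop(s["frame"],220,100,350,220,5,"pics/s16z.png")
```

```text
t 19.15 pos [0.5783 0.0013 0.073 ] xang -2.0632 tilt [-1.e-04  5.e-04 -1.e+00] w 0.685 F [-0.1  0.2 -6.4] M [-0.05 -0.07  0.02] q6 2.022
delta tool [-0.0002  0.0009 -0.114 ] |d| 0.114
dr [ 0.0003  0.0003 -0.0002]
tcp in lock mm [-11.2  -0.2]
```

View pics/s16z.png

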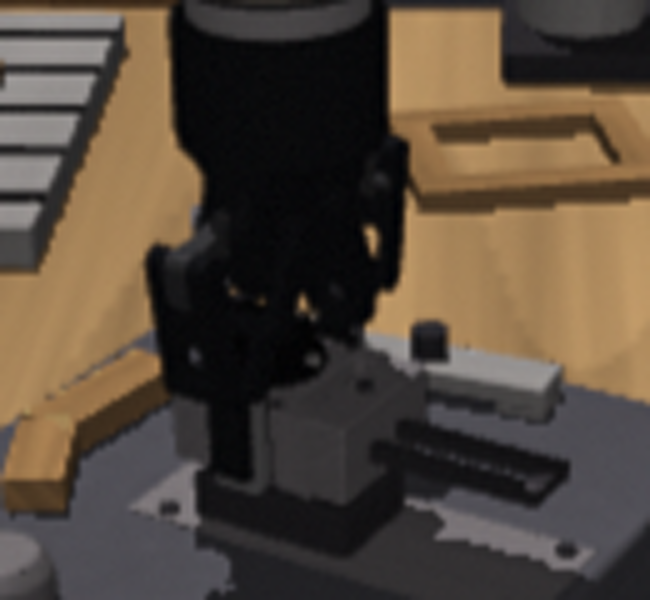

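Request:
{"name": "carry_out", "arguments": {
  "deltas": [
    {"delta_pos": [0,0,-0.008],"dr": [0,0,0]},
    {"delta_pos": [0,0,-0.01],"dr": [0,0,0]},
    {"delta_pos": [0,0,-0.012],"dr": [0,0,0]},
    {"delta_pos": [0,0,-0.016],"dr": [0,0,0]},
    {"delta_pos": [0,0,-0.02],"dr": [0,0,0]},
    {"delta_pos": [0,0,-0.02],"dr": [0,0,0]},
    {"delta_pos": [0,0,-0.02],"dr": [0,0,0]},
    {"delta_pos": [0,0,-0.014],"dr": [0,0,0]},
    {"delta_pos": [0,0,-0.008],"dr": [0,0,0]},
    {"delta_pos": [0,0,0],"dr": [0,0,0]}
  ]
}}

```text
time: 20.45
tool_pos: [0.5788, 0.0011, 0.2017]
tcp_rot: [-1.613, 2.694, -0.001]
wrist_force: [0.8, 0.4, -6.3]
width: 0.689
```

Request:
{"name": "carry_out", "arguments": {
  "deltas": [
    {"delta_pos": [0,0,0],"dr": [0,0,0]},
    {"delta_pos": [0,0,0],"dr": [0,0,0]},
    {"delta_pos": [0,0,0],"dr": [0,0,0]},
    {"delta_pos": [0,0,0],"dr": [0,0,0]}
  ]
}}

```text
time: 20.95
tool_pos: [0.5784, 0.0011, 0.2008]
tcp_rot: [-1.613, 2.696, 0.0]
wrist_force: [-0.1, -0.5, -6.6]
width: 0.69
```

Run:
```python
from plan import *
X=w(-11.5,0)
go([*X,.194],-2.063)
s=cam("side")
crop(s["frame"],210,70,350,210,4.2,"pics/s17z.png")
cv2.imwrite("pics/s17.png",cv2.cvtColor(s["frame"],cv2.COLOR_RGB2BGR))
import pickle;pickle.dump(s,open("c3.pkl","wb"))
```

```text
t 20.95 pos [0.5784 0.0011 0.2008] xang -2.063 tilt [ 1.e-04  2.e-04 -1.e+00] w 0.69 F [-0.1 -0.5 -6.6] M [-0.07 -0.08  0.03] q6 2.022
delta tool [-0.0003  0.0005  0.0068] |d| 0.0069
dr [-0.      0.0002 -0.    ]
tcp in lock mm [-11.   -0.3]
```

View pics/s17z.png

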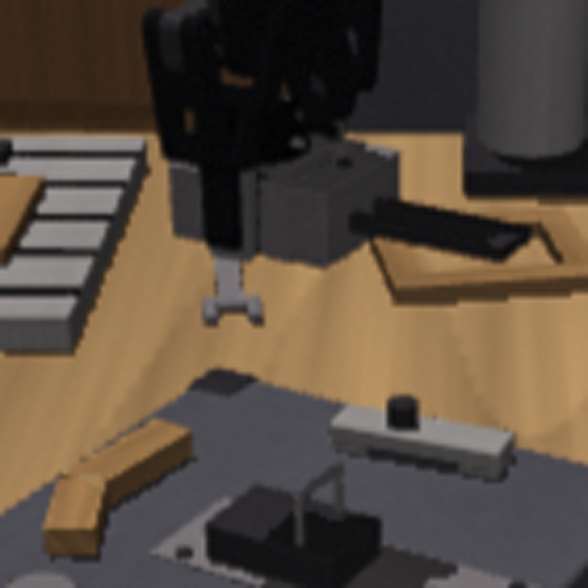

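View pics/s17.png

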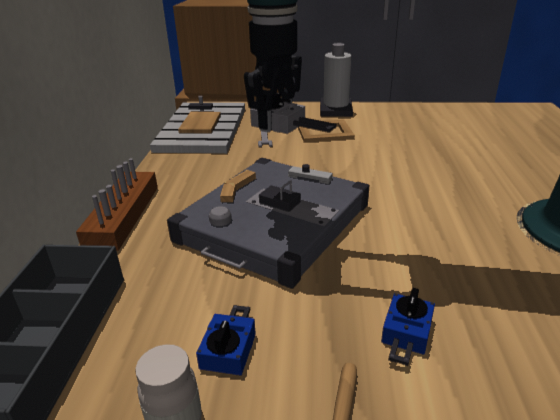

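Run:
```python
from fit import *
s=pickle.load(open("c3.pkl","rb"))
z=.0695+.1372; k=6
u0,v0,u1,v1=235,90,345,145
im=cv2.resize(cv2.cvtColor(s["frame"][v0:v1,u0:u1],cv2.COLOR_RGB2BGR),None,fx=7,fy=7,interpolation=cv2.INTER_CUBIC)
im=(255*(im/255.)**.5).astype(np.uint8)
off=R.from_euler('z',-.492).apply([-.0015,0,0])
p=np.array([.5882,-.0038,z,-.492]);p[:3]+=off
def Ln(A,B,col):
    a,b=[tuple(int(x) for x in (proj(s,W(p,X))[0]+.5-[u0,v0])*7) for X in(A,B)]; cv2.line(im,a,b,col,1)
for zz in(0,32):
    for A,B in (((24,30),(-51,30)),((-51,30),(-51,-30)),((-51,-30),(24,-30)),((24,-30),(24,30))): Ln((*A,zz),(*B,zz),(0,255,0))
for A,B in (((-51,13),(-118.5,13)),((-118.5,13),(-118.5,-13)),((-118.5,-13),(-51,-13))): Ln((*A,17.5),(*B,17.5),(0,255,255))
cv2.imwrite("pics/lv.png",im)
```

```text
(no output)
```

View pics/lv.png

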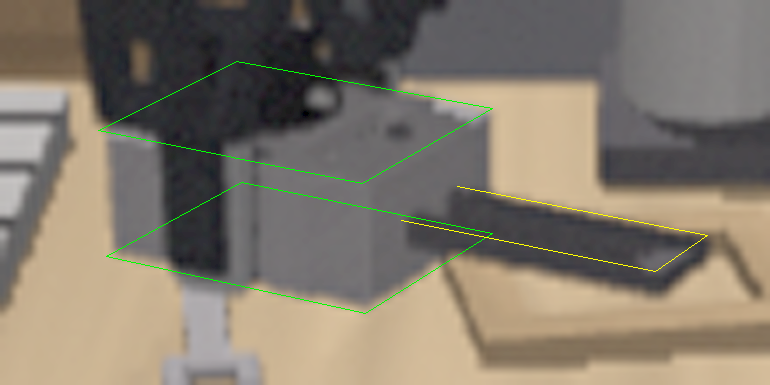

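Run:
```python
from plan import *
go([.5784,.0011,.2],-2.063)
print(bot.finish_job())
```

```text
t 21.0 pos [0.5784 0.0011 0.2009] xang -2.063 tilt [ 3.e-04  2.e-04 -1.e+00] w 0.689 F [-0.3  0.2 -6.4] M [-0.06 -0.13 -0.  ] q6 2.022
delta tool [0.0001 0.     0.0009] |d| 0.0009
dr [-0.0002  0.0003  0.    ]
tcp in lock mm [-10.9  -0.2]
the job is handed in; nothing more can be done
None
```

The padlock is open and held about 13.7 cm above where it lay, level and dial up. I handed the job in at 21 s of the 58 s allowed.

- **Dial:** I turned it clockwise four clicks, from about 1.40 rad to 0. In the side view the pointer then faced the index stud.
- **Shackle:** I pulled it out until it stopped. The tool travelled about 34 mm, roughly 2 mm of that being the lock's play on the staple, and the force rose to about 12 N with no further movement.
- **Lift:** I gripped the block across its sides with 110 N, about 10 mm forward of its centre, and raised it straight up.

**Last checks:**
- The grip was steady at 0.69 opening, with about 6.4 N of load and almost no moment. The tool was vertical to within 0.001 rad.
- The last picture shows the staple bare, the shackle fully out, and the clamp and wedge where they were. The nut also shows no sign of having moved.

**Limits of the checks:**
- The front bottom edge of the lock sat about 1.4 px off a level outline. A similar offset was there before the lift and the shackle lined up with the outline, so I took the lock as level to within 1 to 2 degrees.
- The arm blocked the top camera from the dial grasp on, so the later checks rest on the side view and the force readings.

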